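# Wedge-lock the vial row on the orbital shaker

### The arm

A 6-joint arm with a two-finger parallel gripper is mounted at the origin on a cart in front of the work surface, level with it; the furniture and walls round the work are solid. World frame = base frame: x ahead of the robot, y to its left, z up, the work surface at z = 0. Lengths are in m, angles in degrees, forces in N, time in s.
With the tool pointing down it reaches from about 0.425 to 0.95 m from the base axis. Payload 14.7 kg.
Tool frame: the origin (TCP) lies on the front face of the gripper's body, between the roots of the fingers; the fingertips stand 73 mm ahead of it and the grasp point (between the pads) lies 54 mm ahead of it (manip.finger_overhang is the distance from the TCP to the fingertips, in m); y points along the fingers, x is the direction in which the jaws open and shut, and the axes are right-handed (so a half turn about y gives the same grasp; the last joint's range is limited). The gripper opens to 85 mm and grips with 20 to 120 N. Pads are 22 mm wide; open, the fingers measure 114 mm over their backs; the gripper's body (76 mm by 85 mm) begins 54 mm behind the grasp point. The pads swing forward as they close: fully open they stand 13 mm farther back than shut.
Start: joints at [64.824, 27.513, 91.461, -0, 61.026, -2.67], TCP at [0.249, 0.601, 0.304] pointing down, gripper open.
Joint ranges: [-157.49, 157.49], [-46.99, 117.5], [13.45, 153.17], [-89.5, 269.5], [5.16, 153.95], [-167.48, 167.48]. Speed limits (degrees/s): [108.29, 108.29, 136.94, 172.46, 172.46, 172.46].

### API

Orientations are given as [roll, pitch, yaw] about the fixed x, y, z axes, in that order (R = Rz(yaw) Ry(pitch) Rx(roll)).
In Python, from station import manip gives the robot as it stands.
- The arm moves only by the shell command python3 -m inch 'ROWS' [FORCE]. ROWS is text: rows parted by semicolons, each of 7 numbers parted by spaces: the shift along the tool's x, y, z in mm, then the turn, a rotation vector about the tool's x, y, z in rad, then the finger opening in mm, from 0 to 85.4. In form: x y z wx wy wz jaw; .... A call has 1 to 10 rows; each row shifts and turns the commanded pose from where the row before left it, along the tool's axes as they then stand; what a row does not reach is not made up. A row lasts 1/8 s, in which the tool goes at most 62.5 mm and 10.7 degrees, less where a joint would pass 70% of its speed; a pose out of reach is approached as far as the arm can. A call is refused whole if a number of a shift passes 62.5 or a number of a turn 0.188, either way. A call with a gripper value outside its range is refused whole. The fingers move at their own pace and stop on an object; FORCE is the grip in N (left out, the last holds). Time passes only in rows, so rows that do not move let the fingers close. It gives the time, the measured TCP pose, the force and the opening at its end, in the units of the state.
- manip.sense(): the state, without advancing time (a new reading comes with each control period).
- manip.get_image(name): name is "scene" or "top" or "wrist"; returns (picture, depth): 384x512x3 uint8, red, green, blue; 384x512 float32, m along the optical axis (not along the pixel's ray), 0 where there is no reading.
- manip.camera_params(name): a dict with "fovy" (degrees; the focal length in pixels is half the picture's height over the tangent of half this angle, whatever the lens; pixels are square), "cx", "cy" (the principal point, pixels), "pose" (4x4, takes a point from camera to world coordinates); the wrist camera has in their place "mount" (4x4, takes a point from camera to tool coordinates, whose origin is the TCP and whose axes are the tool frame's). Camera axes: x right, y up, looking along -z (the intrinsics and any distortion apply to the point x, -y, -z); pixel columns grow to the right and rows downward; lengths in m; the calibration is good to about 2 mm. The wrist camera is an equidistant fisheye: a pixel r from the principal point sees the ray r / f radians off the axis. A picture is of the moment at which its call begins: read the wrist's pose just before it. camera_params takes no time and is no camera call.
- manip.hand_in(): hands the job in, once; it reports no verdict.
The state is a dict: "clock": time; "joints": joint angles; "joint_velocities": joint speeds; "tau": joint torques, N m; "position": TCP position; "tool_rot": TCP orientation; "ft_force": force on the tool from outside, world axes, zero at the start; "ft_torque": the same for the moment, N m; "gripper_width": opening from 0.0 (shut) to 1.0 (fully open).
Only numpy, scipy, OpenCV 4.12 (cv2) and the standard library are available. Lean on these libraries where they do the work, as an engineer would, in place of code of your own. Each camera call takes 0.05 s, during which the arm holds its last target. There are 200 camera calls.

### The job

Finish loading the shaker: stand the spare clear blue-capped vial upright in the open place of the vial row, between the third vial and the blue sliding jaw. Then lay the orange wedge flat on the platform, thin end first, in the gap between the jaw's sloped back and the steel abutment, and drive it in until the whole row is locked tight against the sprung buffer: the last of it is a firm steady push of about 15 N, not much more, as the vials are glass. Leave the wedge locked in the gap, let go, and do not knock over or shift the other things on the bench.

Things in the scene. Friction and masses are not known exactly. Their poses are not given: they have to be found in the camera images.
- shaker: white orbital shaker, fixed to the bench, with a grey platform 200 (x) x 250 (y) mm whose top is 62 mm above the bench. Origin on the bench under the platform's centre. Own x points away from the front panel (the way the wedge is driven), own y along the vial row towards the end stop, z up. The row's straight channel, 32 mm wide between steel walls 12 mm high, runs along y at x = 0
- gap_mouth (a point): mouth of the wedge gap at platform height, on the face of the fixed steel abutment (76 mm long, 26 mm high, near end rounded; face parallel to the shaker's x, the gap on its +y side). The gap runs 60 mm from here along the shaker's +x, open at both ends, clear in front. Jaw fully back: 17.6 mm wide at the mouth, 8 mm at the far end. The wedge's thin end finishes some 95 to 140 mm past the mouth
- jaw_nose (a point): vial-side face of the blue sliding jaw, 15 mm above the platform; the jaw (30 mm high, friction about 1 N) slides along the shaker's y and starts fully back; its back slopes to match the wedge. The wedge goes in lightly until the row has closed up, then grows stiff: 15 N along x on its blunt end squeezes the row with some 7 to 12 N, and it stays there by its own friction
- buffer_face (a point): middle of the black rubber face of the end stop's sprung buffer, 20 mm above the platform, at rest; the far end of the row. The buffer gives along the row by up to 6.5 mm at 3 N per mm. The end stop is fixed for the job, but is not always set at the same place. (Drive the wedge level: pressing it down as well pins it to the platform and wastes the push.)
- end_stop: steel block of the end stop, fixed on the platform, 56 x 36 x 34 mm with its buffer; origin under the buffer's face, axes as the shaker's
- vial_1_center (a point): first loaded vial (clear glass, blue cap, just under 26 mm diameter, 50 mm tall; cap the top 10 mm, 22 mm diameter), next to the buffer; its centre, half-way up; axis z
- vial_2_center (a point): second loaded vial, the same kind, in the middle; its centre
- vial_3_center (a point): third loaded vial, the same kind; its centre. The open place for the spare vial lies between it and the jaw's nose
- spare_vial_center (a point): spare vial, the same kind (26 mm diameter, 50 mm tall, 30 g), standing on the bench; its centre, 25 mm up
- wedge_center (a point): orange plastic wedge lying flat, 150 mm long, 24 mm high, about 70 g; this point lies at mid-length, half-way up and across (24 mm thick there). Own x points to the rounded thin end (12 mm thick; the flat blunt end is 36 mm). The face on its own -y side is straight, parallel to x, 12 mm from this point; it goes against the abutment. The +y face slopes by 0.16 and goes against the jaw
- amber_vial_center (a point): amber vial with black cap, 23 mm diameter, 45 mm tall, standing on the bench; a bystander; point half-way up
- petri_stack: two stacked petri dishes, 59 mm across, 31 mm high; a bystander; origin under its centre
- timer: white bench timer, 66 x 62 x 18 mm; a bystander; origin under its centre
Mind the look-alikes: they are no part of the job. Of the things that look like the part that bears wedge_center, the larger one is meant.

How it is judged:
By the outcome, as a careful person would: the job done as asked, in the order asked, and still so for the second after the job is handed in, with the robot touching nothing.
It also fails if it takes over 72 s, if anything falls off the work surface, if the arm or the gripper's body presses on something with over 40 N, if the wrist force passes 120 N, or if a joint passes its speed limit or range.

## Working session

There is one attempt and no reset: what is moved stays moved. The work goes in short steps, Python scripts to look and compute and a shell command to move; the robot and the scene stay as the last step left them, time stands still between calls to the robot, and variables do not carry over. Pictures are saved under pics/ and viewed, about 8 in all and at most 12, crops included, and the job is handed in when it is done.

```bash
ls; mkdir -p pics; cat > h.py <<'E'
import numpy as np,cv2
from station import manip
from scipy.spatial.transform import Rotation as Ro
def ray(name,u,v,T=None):
    p=manip.camera_params(name); f=192/np.tan(np.radians(p['fovy']/2))
    d=np.array([(u-p['cx'])/f,(v-p['cy'])/f])
    if name=='wrist':
        r=np.hypot(*d); s=np.sin(r)/r if r>1e-9 else 1; c=np.array([d[0]*s,-d[1]*s,-np.cos(r)]); M=T@p['mount']
    else:
        c=np.array([d[0],-d[1],-1]); M=np.array(p['pose'])
    return M[:3,3],M[:3,:3]@c
def onz(name,u,v,z,T=None):
    o,d=ray(name,u,v,T); return o+d*(z-o[2])/d[2]
def dep(name,u,v,D):
    o,d=ray(name,u,v); return o+d*D[int(v),int(u)]
def tcp():
    s=manip.sense(); T=np.eye(4); T[:3,3]=s['position']; T[:3,:3]=Ro.from_euler('xyz',s['tool_rot'],degrees=True).as_matrix(); return T
def delta(p):
    T=tcp(); return np.round(1000*T[:3,:3].T@(np.array(p)-T[:3,3]),1)
E
python3 - <<'E'
from h import *
print(manip.sense())
for n in ('top','scene','wrist'):
    T=tcp();i,d=manip.get_image(n); cv2.imwrite(f'pics/{n}0.png',i[...,::-1]); np.save(f'pics/{n}0.npy',d); 
    p=manip.camera_params(n); print(n,p)
a=cv2.imread('pics/top0.png');cv2.imwrite('pics/topbig.png',cv2.resize(a,(800,600),interpolation=cv2.INTER_CUBIC))
E
```

```text
pics
{'clock': 0.0, 'joints': array([ 6.48224011e+01,  2.75491168e+01,  9.14963124e+01, -1.01557003e-03,
        6.10241073e+01, -2.66932476e+00]), 'joint_velocities': array([-0.01547961, -0.03489885, -0.07062791, -0.01537786, -0.00226075,
       -0.02639408]), 'tau': array([ 1.40644755e-03, -9.50659347e+01, -4.30196249e+01,  5.34404785e-05,
        1.23084249e-02,  1.27490466e-05]), 'position': array([0.24866493, 0.60018851, 0.30326402]), 'tool_rot': array([-8.99976485e+01,  6.95023816e-02,  6.74922198e+01]), 'ft_force': array([ 0.59094633, -0.03859586, -0.38455645]), 'ft_torque': array([-0.00214267, -0.01559879,  0.01228379]), 'gripper_width': 0.9968822622598195}
top {'fovy': 42.00501902359342, 'cx': 254.3664105007483, 'cy': 196.70406248697182, 'pose': array([[ 0.39084733,  0.74407135, -0.54184517, -0.66780525],
       [-0.92032225,  0.30588765, -0.24380259, -0.63578426],
       [-0.01566277,  0.59396175,  0.80434079,  1.85718014],
       [ 0.        ,  0.        ,  0.        ,  1.        ]])}
scene {'fovy': 50.907161382218675, 'cx': 254.81850795458837, 'cy': 190.6341065339679, 'pose': array([[ 0.76157342,  0.40942555, -0.50237102, -0.14522026],
       [-0.64799848,  0.46887484, -0.60021192, -0.92892684],
       [-0.01019296,  0.78264111,  0.62238975,  0.94516296],
       [ 0.        ,  0.        ,  0.        ,  1.        ]])}
wrist {'fovy': 65.70646984690485, 'cx': 252.66472183500233, 'cy': 193.74830379032875, 'mount': array([[ 9.99999720e-01, -7.05149090e-04,  2.52214195e-04,
         4.39865539e-04],
       [ 4.59278117e-04,  3.11433341e-01, -9.50267890e-01,
        -7.01890728e-02],
       [ 5.91532628e-04,  9.50267740e-01,  3.11433577e-01,
         8.05579717e-02],
       [ 0.00000000e+00,  0.00000000e+00,  0.00000000e+00,
         1.00000000e+00]])}
```

View pics/topbig.png

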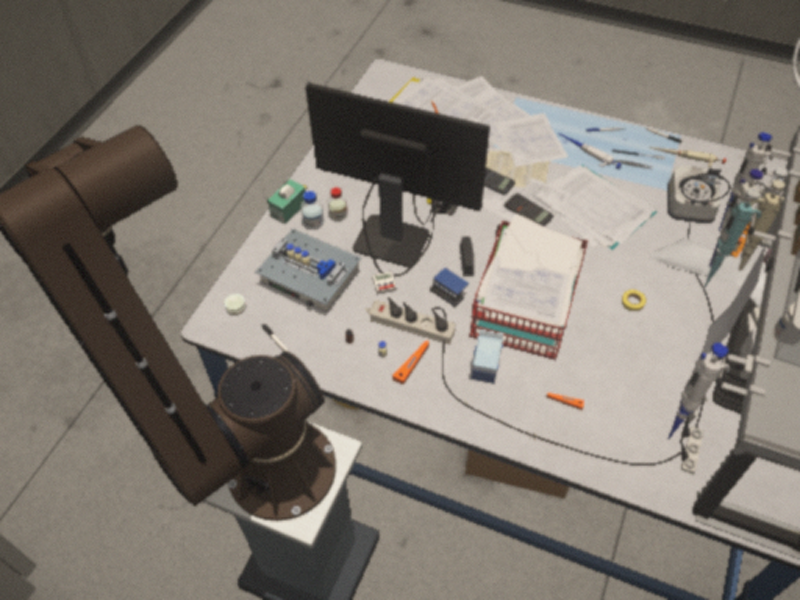

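View pics/scene0.png

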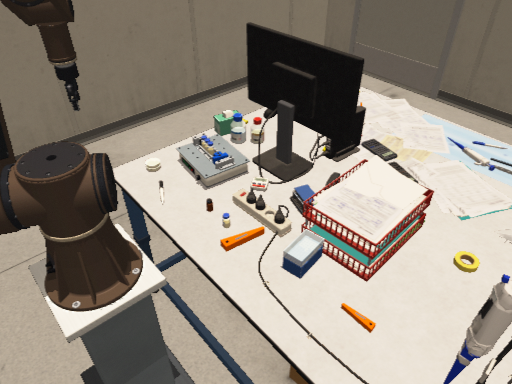

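The top view (800 px wide) shows the shaker at (308,268), with the front panel apparently facing the lower left. The vial candidates are the blue cap at (382,347), the amber one at (349,336), and the bottles at (312,205) and (337,200). The wedge candidates are the larger orange one at (411,361) and a smaller one at (566,400). I choose the standing blue-capped vial and the larger wedge, and will check both in a crop.

```bash
python3 - <<'E'
from h import *
a=cv2.imread('pics/scene0.png');b=cv2.imread('pics/top0.png')
A=cv2.resize(a[120:260,140:280],(580,580),interpolation=cv2.INTER_CUBIC)
cv2.imwrite('pics/crop1.png',A)
for n,im in(('top',b),('scene',a)):
    D=np.load(f'pics/{n}0.npy'); h=cv2.cvtColor(im,cv2.COLOR_BGR2HSV)
    m=cv2.inRange(h,(4,170,120),(16,255,255)); k,l,s,c=cv2.connectedComponentsWithStats(m)
    for j in range(1,k):
        if s[j,4]>30:
            cnt=np.argwhere(l==j)
            print(n,'orange',s[j],c[j].round(1),onz(n,*c[j],.02).round(3),dep(n,*c[j],D).round(3))
    m=cv2.inRange(h,(105,120,50),(130,255,255)); k,l,s,c=cv2.connectedComponentsWithStats(m)
    for j in range(1,k):
        if s[j,4]>5 and (s[j,0]<300): print(n,'blue',s[j],c[j].round(1),dep(n,*c[j],D).round(3))
E
```

```text
top orange [252 219  22  25 112] [261.5 233.3] [ 0.4   -0.185  0.02 ] [ 0.397 -0.186  0.025]
top orange [351 253  22   8  51] [363.7 256.3] [ 0.459 -0.623  0.02 ] [ 0.464 -0.623  0.012]
top blue [194 123   8   6  34] [197.4 125.2] [0.786 0.309 0.129]
top blue [184 157   3   2   6] [185.  157.5] [0.595 0.279 0.11 ]
top blue [189 159   3   2   6] [190.  159.5] [0.591 0.25  0.112]
top blue [203 167  11   9  64] [207.7 170.5] [0.578 0.155 0.091]
scene orange [221 227  43  24 396] [240.8 238.5] [ 0.408 -0.195  0.02 ] [ 0.405 -0.199  0.024]
scene orange [342 303  33  29 268] [358.9 317.8] [ 0.46  -0.626  0.02 ] [ 0.462 -0.625  0.016]
scene blue [233 113   9   9  61] [237.3 116.7] [0.791 0.3   0.122]
scene blue [202 136  11  10  48] [207.2 140.3] [0.598 0.25  0.106]
scene blue [212 151  16  13 100] [218.7 156. ] [0.578 0.147 0.091]
scene blue [296 186  18  14 148] [304.8 191.7] [ 0.709 -0.185  0.048]
scene blue [128 200   4   3   6] [129.7 201. ] [ 0.285  0.401 -0.132]
scene blue [126 203   9   8  26] [130.3 205.7] [ 0.283  0.401 -0.156]
scene blue [129 210  15  25 109] [136.6 220.9] [ 0.292  0.4   -0.248]
scene blue [223 213   6   6  25] [225.8 215.3] [ 0.422 -0.099  0.047]
scene blue [142 226   5   5  11] [144.5 228. ] [ 0.32   0.405 -0.312]
scene blue [139 234   5   4   9] [141.4 235.4] [ 0.298  0.403 -0.343]
scene blue [283 248  39  30 353] [301.  264.8] [ 0.446 -0.423  0.063]
scene blue [181 310   3   5   7] [182.1 312.1] [ 0.279  0.08  -0.555]
scene blue [196 329   4   5   6] [197.7 331. ] [ 0.281 -0.033 -0.567]
scene blue [218 355   4   4   8] [219.5 356.5] [ 0.28  -0.191 -0.555]
```

View pics/crop1.png

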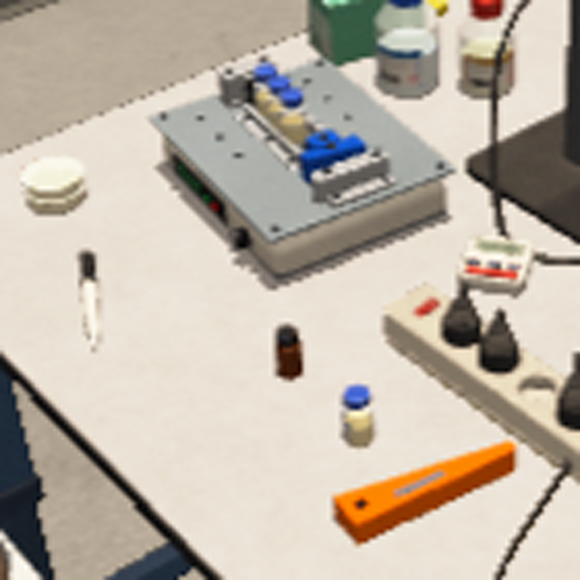

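```bash
python3 - <<'E'
from h import *
D=np.load('pics/scene0.npy');Dt=np.load('pics/top0.npy')
for n,u,v in [('mon left low',252,108),('mon left top',250,32),('mon right low',355,150),('sh near-left',179,150),('sh bottom corner',206,177),('sh right corner',247,161),('sh back',219,137),('petri',153,162),('timer',260,184),('amber',209,201)]:
    print(n,dep('scene',u,v,D).round(3))
print('target deltas', delta([.55,.20,.36]), delta([.42,-.12,.30]))
E
```

```text
mon left low [ 2.004  1.664 -0.764]
mon left top [0.858 0.287 0.463]
mon right low [ 1.11  -0.096  0.01 ]
sh near-left [0.508 0.327 0.061]
sh bottom corner [0.484 0.102 0.062]
sh right corner [0.665 0.084 0.061]
sh back [0.687 0.296 0.065]
petri [0.404 0.361 0.032]
timer [ 0.647 -0.014  0.014]
amber [ 0.423 -0.001  0.046]
target deltas [-254.5  -56.4 -431.6] [-599.9    4.  -434. ]
```

```bash
python3 -m inch '-28 -6 -48 0 0 0 85; -28 -6 -48 0 0 0 85; -28 -6 -48 0 0 0 85; -28 -6 -48 0 0 0 85; -28 -6 -48 0 0 0 85; -28 -6 -48 0 0 0 85; -28 -6 -48 0 0 0 85; -29 -7 -48 0 0 0 85; -29 -7 -47 0 0 0 85; 0 0 0 0 0 0 85' 
python3 -m inch '0 0 0 0 0 0 85; 0 0 0 0 0 0 85' 
python3 - <<'E'
from h import *
T=tcp();np.save('pics/w1T.npy',T);i,d=manip.get_image('wrist');cv2.imwrite('pics/w1.png',i[...,::-1]);np.save('pics/w1.npy',d)
cv2.imwrite('pics/w1b.png',cv2.resize(i[...,::-1],(800,600),interpolation=cv2.INTER_CUBIC))
E
```

```text
clock: 1.4
position: [0.5517, 0.1979, 0.3601]
tool_rot: [-90.1, -0.0, 67.3]
ft_force: [0.2, 0.9, -0.6]
gripper_width: 0.996
clock: 1.65
position: [0.549, 0.2017, 0.3596]
tool_rot: [-90.0, 0.0, 67.6]
ft_force: [0.2, 0.4, -0.8]
gripper_width: 0.994
```

View pics/w1b.png

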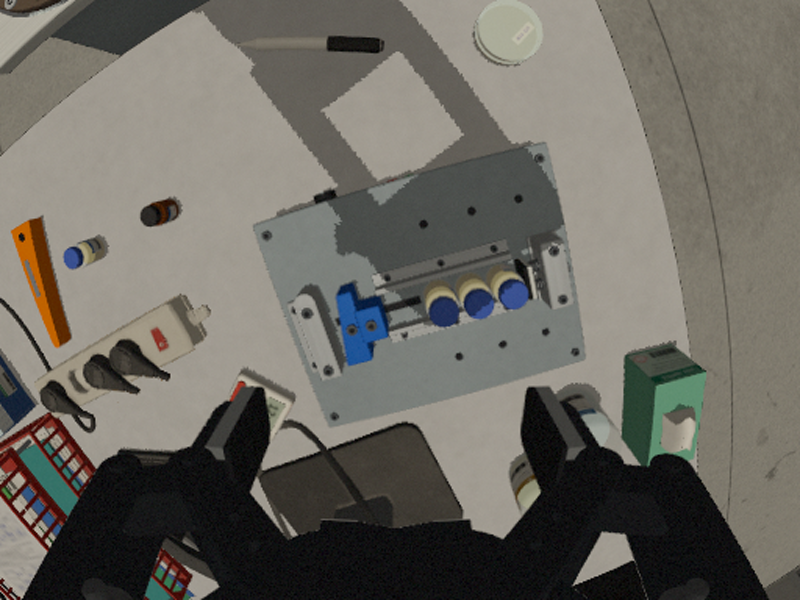

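```bash
python3 - <<'E'
from h import *
T=np.load('pics/w1T.npy');im=cv2.imread('pics/w1.png');D=np.load('pics/w1.npy')
k=512/800
P=[onz('wrist',u*k,v*k,.062,T)[:2] for u,v in [(253,222),(549,143),(584,357),(331,425)]]
for p in P: print('corner',p.round(4))
print('sides',[np.linalg.norm(P[i]-P[(i+1)%4]).round(4) for i in range(4)],'ctr',np.mean(P,0).round(4))
for e in (P[1]-P[0],P[2]-P[3]): print('y-dir yaw',np.degrees(np.arctan2(e[1],e[0]))-90)
for e in (P[2]-P[1],P[3]-P[0]): print('x-dir yaw',np.degrees(np.arctan2(e[1],e[0])))
h=cv2.cvtColor(im,cv2.COLOR_BGR2HSV)
m=cv2.inRange(h,(105,120,50),(130,255,255)); n,l,s,c=cv2.connectedComponentsWithStats(m)
for j in range(1,n):
    if s[j,4]>60: print('blue',s[j],c[j].round(1),'z.112',onz('wrist',*c[j],.112,T).round(4),'z.05',onz('wrist',*c[j],.05,T).round(4))
m=cv2.inRange(h,(4,170,80),(20,255,255)); n,l,s,c=cv2.connectedComponentsWithStats(m)
for j in range(1,n):
    if s[j,4]>100:
        print('orange',s[j]); cs,_=cv2.findContours((l==j).astype('u1'),0,1); a=cv2.approxPolyDP(cs[0],3,True)[:,0]
        for q in a: print(q,onz('wrist',*q,.024,T).round(4))
Z=cv2.resize(im[170:260,160:290],None,fx=6,fy=6,interpolation=cv2.INTER_CUBIC);cv2.imwrite('pics/z1.png',Z)
W=cv2.resize(im[135:230,0:125],None,fx=6,fy=6,interpolation=cv2.INTER_CUBIC);cv2.imwrite('pics/z2.png',W)
E
```

```text
corner [0.4771 0.1057]
corner [0.5081 0.353 ]
corner [0.7013 0.3283]
corner [0.6751 0.085 ]
sides [np.float64(0.2492), np.float64(0.1947), np.float64(0.2447), np.float64(0.199)] ctr [0.5904 0.218 ]
y-dir yaw -7.1502913925057925
y-dir yaw -6.152084103706542
x-dir yaw -7.291917280194412
x-dir yaw -5.9820766924293345
blue [ 41 158  12  14 132] [ 46.5 164.6] z.112 [ 0.4313 -0.0404  0.112 ] z.05 [ 0.4228 -0.0937  0.05  ]
blue [320 179  19  19 280] [328.3 187.8] z.112 [0.5971 0.2757 0.112 ] z.05 [0.621 0.284 0.05 ]
blue [ 215  181   34   53 1063] [230.2 206.8] z.112 [0.5755 0.1633 0.112 ] z.05 [0.5952 0.1497 0.05  ]
blue [297 185  19  19 268] [306.1 194.4] z.112 [0.5946 0.249  0.112 ] z.05 [0.618  0.2521 0.05  ]
blue [275 191  19  18 269] [283.9 199.5] z.112 [0.5906 0.2232 0.112 ] z.05 [0.6132 0.2213 0.05  ]
blue [  0 229  21  43 302] [  9.4 254.8] z.112 [ 0.516  -0.2177  0.112 ] z.05 [ 0.524  -0.3055  0.05  ]
orange [   7  139   38   83 1222]
[ 25 139] [ 0.3591 -0.1389  0.024 ]
[  7 148] [ 0.3502 -0.1918  0.024 ]
[ 37 221] [ 0.4955 -0.203   0.024 ]
[ 44 213] [ 0.4892 -0.1751  0.024 ]
```

View pics/z1.png

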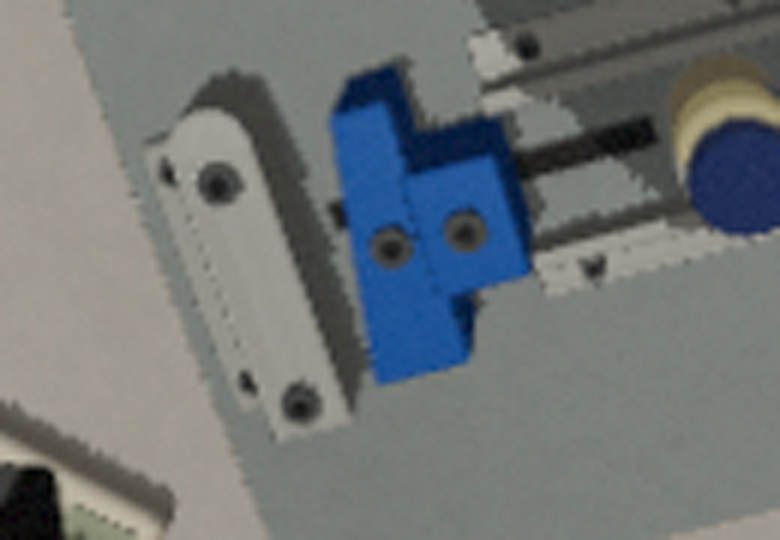

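The crop shows the abutment's face edge from (240,115) to (350,410), the jaw's nose edge from (490,155) to (530,275), and the open place between the jaw and vial 3 at (745,180).

```bash
python3 - <<'E'
from h import *
T=np.load('pics/w1T.npy')
f=lambda x,y,z: onz('wrist',160+(x-3)/6,170+(y-3)/6,z,T)
yaw=np.radians(-6.8);ex=np.array([np.cos(yaw),np.sin(yaw)]);ey=np.array([-ex[1],ex[0]])
O=np.array([.5904,.218]);sh=lambda p:np.array([(p[:2]-O)@ex,(p[:2]-O)@ey]).round(4)
for n,x,y,z in [('abut near',245,125,.088),('abut far',350,410,.088),('nose a',490,155,.092),('nose b',530,275,.092),('jawback near',332,118,.092),('jawback far',377,383,.092)]:
    p=f(x,y,z); print(n,p.round(4),'shaker',sh(p))
for v in [(.5971,.2757),(.5946,.249),(.5906,.2232)]: print('vial',sh(np.array(v)))
print('to above spare/wedge',delta([.41,-.10,.30]))
E
```

```text
abut near [0.5497 0.1328 0.088 ] shaker [-0.0303 -0.0895]
abut far [0.6162 0.1258 0.088 ] shaker [ 0.0365 -0.0885]
nose a [0.5734 0.177  0.092 ] shaker [-0.012  -0.0427]
nose b [0.6003 0.1744 0.092 ] shaker [ 0.015  -0.0421]
jawback near [0.5543 0.1509 0.092 ] shaker [-0.0279 -0.0709]
jawback far [0.6109 0.1351 0.092 ] shaker [ 0.0301 -0.0799]
vial [-0.0002  0.0581]
vial [0.0005 0.0313]
vial [-0.0004  0.0052]
to above spare/wedge [-332.    59.8   13.4]
```

```bash
python3 -m inch '-51 13 0 0 0 0 85; -51 13 0 0 0 0 85; -51 13 0 0 0 0 85; -51 13 0 0 0 0 85; -51 13 0 0 0 0 85; -51 14 3 0 0 0 85; 0 0 0 0 0.162 0 85; 0 0 0 0 0.162 0 85; 0 0 0 0 0.162 0 85; 0 0 0 0 0.162 0 85' 
python3 -m inch '0 0 0 0 0.162 0 85; 0 0 0 0 0.162 0 85; 0 0 0 0 0.162 0 85; 0 0 0 0 0.162 0 85; 0 0 0 0 0 0 85; 0 0 0 0 0 0 85' 
python3 - <<'E'
from h import *
T=tcp();np.save('pics/w2T.npy',T);im,D=manip.get_image('wrist');im=im[...,::-1].copy();cv2.imwrite('pics/w2.png',im);np.save('pics/w2.npy',D)
h=cv2.cvtColor(im,cv2.COLOR_BGR2HSV)
m=cv2.inRange(h,(105,120,50),(130,255,255)); n,l,s,c=cv2.connectedComponentsWithStats(m)
for j in range(1,n):
    if s[j,4]>60: print('blue',s[j],c[j].round(1),'z.05',onz('wrist',*c[j],.05,T).round(4))
m=cv2.inRange(h,(4,170,60),(20,255,255)); n,l,s,c=cv2.connectedComponentsWithStats(m)
for j in range(1,n):
    if s[j,4]>100:
        print('orange',s[j]); cs,_=cv2.findContours((l==j).astype('u1'),0,1); a=cv2.approxPolyDP(cs[0],3,True)[:,0]
        for q in a: print(q,onz('wrist',*q,.024,T).round(4))
cv2.imwrite('pics/w2b.png',cv2.resize(im,(800,600),interpolation=cv2.INTER_CUBIC))
E
```

```text
clock: 2.95
position: [0.4298, -0.0799, 0.2809]
tool_rot: [-90.0, -0.0, 30.1]
ft_force: [0.0, -0.9, -0.0]
gripper_width: 0.996
clock: 3.7
position: [0.4298, -0.0803, 0.2809]
tool_rot: [-90.0, -0.0, -6.5]
ft_force: [1.1, 0.3, 0.1]
gripper_width: 0.994
blue [239 183  19  20 302] [247.9 192.5] z.05 [ 0.4224 -0.0965  0.05  ]
blue [435 205  32  62 140] [449.4 232.2] z.05 [ 0.6813 -0.1814  0.05  ]
blue [476 319  11   9  61] [481.4 322.8] z.05 [ 0.8151 -0.3924  0.05  ]
blue [321 320  20  13  89] [331.6 325.3] z.05 [ 0.5149 -0.3025  0.05  ]
blue [465 323  12   9  68] [470.5 327.2] z.05 [ 0.7877 -0.3931  0.05  ]
orange [401  89  24  33 159]
[402  89] [0.615  0.0019 0.024 ]
[405  98] [ 0.6185 -0.0089  0.024 ]
[413 101] [ 0.6297 -0.0126  0.024 ]
[409 103] [ 0.6238 -0.0149  0.024 ]
[419 120] [ 0.6377 -0.0359  0.024 ]
[423 120] [ 0.6437 -0.0361  0.024 ]
orange [ 199  232  117   32 2447]
[199 238] [ 0.3536 -0.1568  0.024 ]
[201 262] [ 0.3496 -0.1915  0.024 ]
[315 260] [ 0.4963 -0.2055  0.024 ]
[307 247] [ 0.4864 -0.1847  0.024 ]
[201 232] [ 0.3577 -0.1489  0.024 ]
```

View pics/w2b.png

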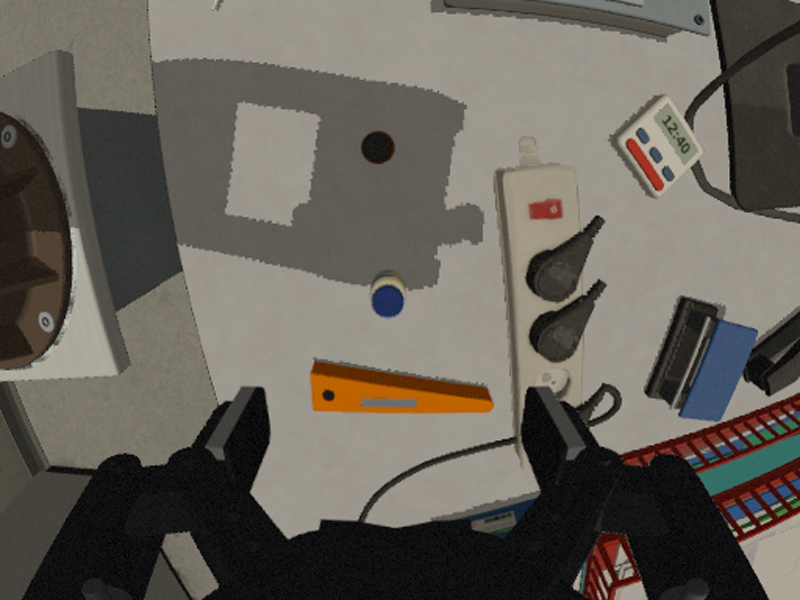

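View w2 shows the spare's cap at (387,297), the amber vial at (377,147), the wedge with its thin end to the right at (492,404), and the power strip's left edge at (505,300).

```bash
python3 -m inch '-5.4 0 -17 0 0 0 55; 0 50 0 0 0 0 55; 0 50 0 0 0 0 55; 0 50 0 0 0 0 55; 0 41 0 0 0 0 55; 0 0 0 0 0 0 55; 0 0 0 0 0 0 55'
python3 -m inch '0 0 0 0 0 0 20; 0 0 0 0 0 0 20; 0 0 0 0 0 0 20; 0 0 0 0 0 0 20; 0 0 0 0 0 0 20' 30
python3 - <<'E'
from h import *
print(delta([.5874,.1932,.26]), manip.sense()['position'],manip.sense()['tool_rot'])
E
```

```text
clock: 4.62
position: [0.4229, -0.097, 0.0909]
tool_rot: [-90.0, -0.0, -6.7]
ft_force: [0.2, -0.3, -0.7]
gripper_width: 0.645
clock: 5.25
position: [0.4233, -0.0971, 0.0913]
tool_rot: [-90.0, -0.2, -6.7]
ft_force: [-1.6, 0.4, 17.4]
gripper_width: 0.282
[ 129.3 -168.5  307.5] [ 0.42325224 -0.09714331  0.0912821 ] [-90.02690557  -0.15040094  -6.74932781]
```

```bash
python3 -m inch '0 -40 0 0 0 0 20; 0 -50 0 0 0 0 20; 0 -50 0 0 0 0 20; 0 -29 0 0 0 0 20; 0 0 0 0 0 0 20; 0 0 0 0 0 0 20'
python3 - <<'E'
from h import *
T=tcp();np.save('pics/w3T.npy',T);im,D=manip.get_image('wrist');im=im[...,::-1].copy();cv2.imwrite('pics/w3.png',im);np.save('pics/w3.npy',D)
s,_=manip.get_image('scene'); s=s[...,::-1]; a=im[192:384,128:384]
cv2.imwrite('pics/w3b.png',np.vstack([cv2.resize(a,(512,384)),cv2.resize(s[100:220,180:340],(512,384)) ])[:600] if 0 else np.hstack([cv2.resize(a,(400,300),interpolation=cv2.INTER_CUBIC),cv2.resize(s[120:240,160:320],(400,300),interpolation=cv2.INTER_CUBIC)]))
E
```

```text
clock: 6.0
position: [0.4222, -0.0968, 0.2589]
tool_rot: [-90.0, -0.0, -6.8]
ft_force: [-0.3, 0.0, -1.1]
gripper_width: 0.285
```

View pics/w3b.png

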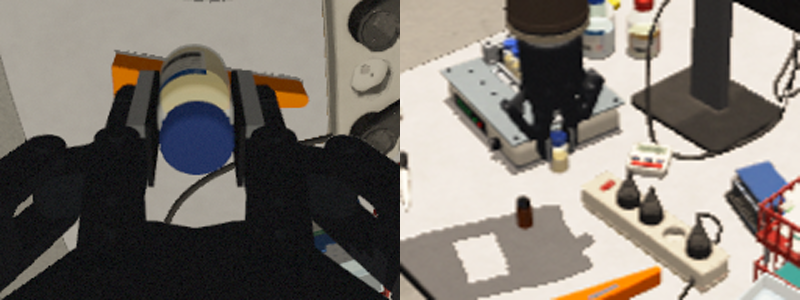

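```bash
python3 -m inch '21.6 0 51.2 0 0 0 20; 21.6 0 51.2 0 0 0 20; 21.6 0 51.2 0 0 0 20; 21.6 0 51.2 0 0 0 20; 21.6 0 51.2 0 0 0 20; 21.6 0 51.5 0 0 0 20; 0 25 0 0 0 0 20; 0 20 0 0 0 0 20; 0 0 0 0 0 0 20; 0 0 0 0 0 0 20'
python3 - <<'E'
from h import *
T=tcp();np.save('pics/w4T.npy',T);im,D=manip.get_image('wrist');im=im[...,::-1].copy();cv2.imwrite('pics/w4.png',im);np.save('pics/w4.npy',D)
h=cv2.cvtColor(im,cv2.COLOR_BGR2HSV)
m=cv2.inRange(h,(105,120,40),(130,255,255)); n,l,s,c=cv2.connectedComponentsWithStats(m)
for j in range(1,n):
    if s[j,4]>60: print('blue',s[j],c[j].round(1),'z.112',onz('wrist',*c[j],.112,T).round(4),'held z',onz('wrist',*c[j],T[2,3]-.0405,T).round(4))
print(delta([.5874,.1932,.154]))
cv2.imwrite('pics/w4b.png',cv2.resize(im,(800,600),interpolation=cv2.INTER_CUBIC))
E
```

```text
clock: 7.35
position: [0.5874, 0.1931, 0.2139]
tool_rot: [-90.0, 0.0, -6.8]
ft_force: [0.8, -0.1, 0.8]
gripper_width: 0.284
blue [489  21  23  51 929] [501.7  45.1] z.112 [0.7858 0.3102 0.112 ] held z [0.7182 0.2969 0.1734]
blue [ 238   76   38   37 1031] [256.5  93.6] z.112 [0.599  0.2762 0.112 ] held z [0.5981 0.2751 0.1734]
blue [ 239  121   37   37 1010] [257.2 139.4] z.112 [0.5963 0.2497 0.112 ] held z [0.5963 0.258  0.1734]
blue [238 164  36  37 997] [255.3 182.1] z.112 [0.5922 0.2241 0.112 ] held z [0.5937 0.2416 0.1734]
blue [ 230  257   49   47 1757] [253.6 280. ] z.112 [0.583  0.1542 0.112 ] held z [0.5878 0.1967 0.1734]
[-0.3 60.4  0.1]
```

View pics/w4b.png

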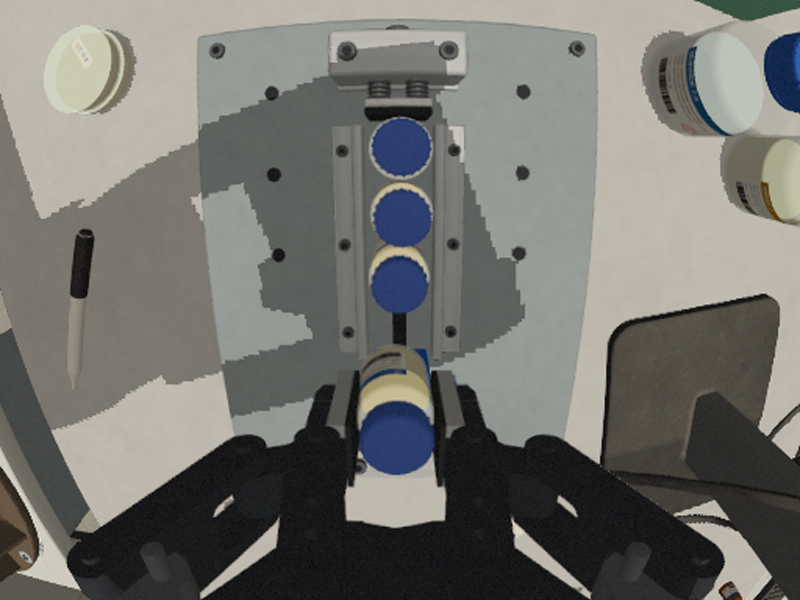

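View w4 shows the held vial lined up with the channel (cap at (396,437)), vial 3's cap at (400,285), and walls at x = 347 and 447.

```bash
python3 -m inch '0.4 15 -0.6 0 0 0 20; 0 15 0 0 0 0 20; 0 12 0 0 0 0 20; 0 9 0 0 0 0 20; 0 6 0 0 0 0 20; 0 2 0 0 0 0 20; 0 0 0 0 0 0 20; 0 0 0 0 0 0 20'; python3 -m inch '0 1 0 0 0 0 20; 0 0 0 0 0 0 20; 0 0 0 0 0 0 20'
```

```text
clock: 8.4
position: [0.5879, 0.1926, 0.1553]
tool_rot: [-90.0, -0.0, -6.8]
ft_force: [-0.1, 0.2, 0.3]
gripper_width: 0.283
clock: 8.78
position: [0.5877, 0.1925, 0.1539]
tool_rot: [-90.0, -0.0, -6.8]
ft_force: [-0.2, -0.0, -0.9]
gripper_width: 0.28
```

```bash
python3 -m inch '0 1 0 0 0 0 20; 0 0 0 0 0 0 20; 0 0 0 0 0 0 20'; python3 -m inch '0 0.7 0 0 0 0 20; 0 0 0 0 0 0 20; 0 0 0 0 0 0 20'
```

```text
clock: 9.15
position: [0.5878, 0.1926, 0.1535]
tool_rot: [-90.0, -0.0, -6.8]
ft_force: [-2.2, 0.6, 9.2]
gripper_width: 0.281
clock: 9.52
position: [0.5878, 0.1927, 0.1533]
tool_rot: [-90.0, -0.0, -6.8]
ft_force: [-5.1, -0.6, 18.1]
gripper_width: 0.286
```

```bash
python3 -m inch '0 -0.7 0 0 0 0 27; 0 0 0 0 0 0 30; 0 0 0 0 0 0 36; 0 0 0 0 0 0 45; 0 0 0 0 0 0 50; 0 -15 0 0 0 0 50; 0 -30 0 0 0 0 50; 0 -50 0 0 0 0 50; 0 -30 0 0 0 0 85; 0 0 0 0 0 0 85'; python3 -m inch '0 0 0 0 0 0 85; 0 0 0 0 0 0 85'
python3 - <<'E'
from h import *
T=tcp();np.save('pics/w5T.npy',T);im,D=manip.get_image('wrist');im=im[...,::-1].copy();cv2.imwrite('pics/w5.png',im);np.save('pics/w5.npy',D)
h=cv2.cvtColor(im,cv2.COLOR_BGR2HSV)
m=cv2.inRange(h,(105,120,40),(130,255,255)); n,l,s,c=cv2.connectedComponentsWithStats(m)
for j in range(1,n):
    if s[j,4]>60: print('blue',s[j],c[j].round(1),'z.112',onz('wrist',*c[j],.112,T).round(4))
cv2.imwrite('pics/w5b.png',cv2.resize(im[60:300,100:420],(800,600),interpolation=cv2.INTER_CUBIC))
E
```

```text
clock: 10.78
position: [0.5889, 0.1929, 0.2816]
tool_rot: [-89.9, -0.3, -6.8]
ft_force: [0.6, -0.2, -0.4]
gripper_width: 0.976
clock: 11.02
position: [0.5872, 0.1924, 0.277]
tool_rot: [-90.0, 0.1, -6.8]
ft_force: [0.5, -0.1, -0.1]
gripper_width: 0.998
blue [ 445   30   43   43 1471] [466.7  51.3] z.112 [0.8007 0.3109 0.112 ]
blue [243  81  27  27 534] [255.9  94.2] z.112 [0.5989 0.2762 0.112 ]
blue [244 115  26  26 535] [256.6 128.1] z.112 [0.5963 0.2494 0.112 ]
blue [243 147  26  27 536] [255.1 160.1] z.112 [0.5921 0.2238 0.112 ]
blue [ 225  184   62   60 2204] [256.4 217.9] z.112 [0.5875 0.1737 0.112 ]
```

View pics/w5b.png

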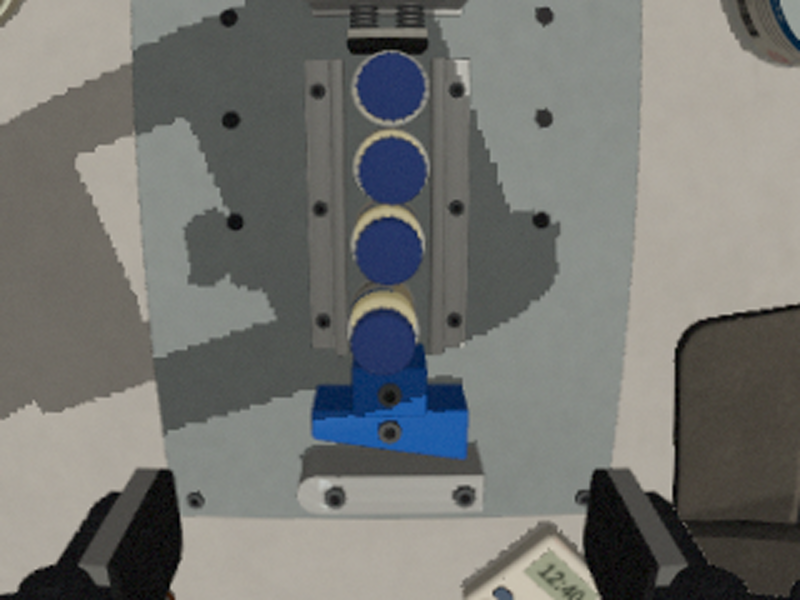

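View w5 shows the spare upright in the row (cap at (383,340)) against the jaw's nose, with the other three vials unmoved.

```bash
python3 - <<'E'
from h import *
T=np.load('pics/w5T.npy')
yaw=np.radians(-6.8);ex=np.array([np.cos(yaw),np.sin(yaw)]);ey=np.array([-ex[1],ex[0]])
O=np.array([.591,.2182]);sh=lambda p:np.array([(p[:2]-O)@ex,(p[:2]-O)@ey]).round(4)
for n,x,y,z in [('abut near',320,477,.088),('abut far',483,475,.088),('abut bottom far',480,444,.062),('jb near',313,437,.092),('jb far',466,458,.092)]:
    p=onz('wrist',100+x/2.5-.5,60+y/2.5-.5,z,T); print(n,p.round(4),sh(p))
# wedge top face from w2
T=np.load('pics/w2T.npy')
for n,x,y in [('blunt -y',313,410),('blunt +y',313,371),('thin +y',489,397),('thin end',493,406),('thin -y',488,412),('hole',328,395)]:
    print(n,onz('wrist',x*.64-.2,y*.64-.2,.024,T).round(4))
im=cv2.imread('pics/w2.png');cv2.imwrite('pics/z2.png',cv2.resize(im[220:275,190:330],None,fx=5.7,fy=5.7,interpolation=cv2.INTER_CUBIC))
E
```

```text
abut near [0.5541 0.132  0.088 ] [-0.0264 -0.09  ]
abut far [0.6187 0.1251 0.088 ] [ 0.0385 -0.0892]
abut bottom far [0.6205 0.1258 0.062 ] [ 0.0403 -0.0883]
jb near [0.5547 0.1518 0.092 ] [-0.0281 -0.0703]
jb far [0.6122 0.1358 0.092 ] [ 0.0308 -0.0793]
blunt -y [ 0.3484 -0.1917  0.024 ]
blunt +y [ 0.3552 -0.1559  0.024 ]
thin +y [ 0.4935 -0.1959  0.024 ]
thin end [ 0.4967 -0.2051  0.024 ]
thin -y [ 0.4924 -0.2103  0.024 ]
hole [ 0.3635 -0.1787  0.024 ]
```

View pics/z2.png

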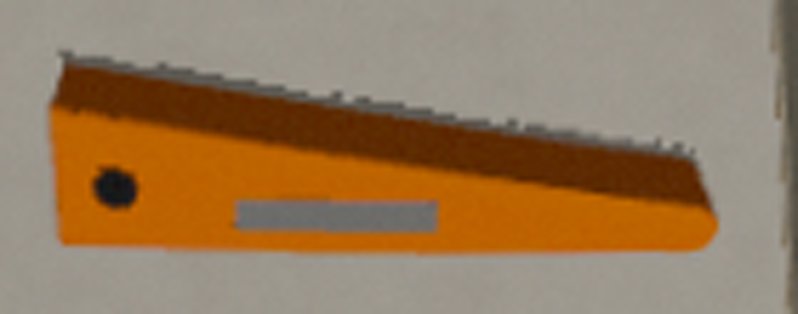

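The crop shows the wedge's straight -y face along (62,244)–(695,250), its blunt end at x≈55 and its rounded thin end at (717,225). The top blunt edge measures 36.4 mm, as specified. The centre is about (0.424,-0.189) and the yaw about -7.4°.

```bash
python3 -m inch '-17 9.6 -49.6 0 0 0 85; -17 9.6 -49.6 0 0 0 85; -17 9.6 -49.6 0 0 0 85; -17 9.6 -49.6 0 0 0 85; -17 9.6 -49.6 0 0 0 85; -17 9.6 -49.6 0 0 0 85; -17 9.6 -49.6 0 0 0 85; -17 9.6 -49.6 0 0 0 85; 0 0 0 0 0.175 0 70; 0 0 0 0 0.175 0 60'; python3 -m inch '0 0 0 0 0.176 0 60; 0 0 0 0 0.176 0 60; 0 0 0 0 0.176 0 60; 0 0 0 0 0.176 0 60; 0 0 0 0 0.176 0 60; 0 0 0 0 0.176 0 60; 0 0 0 0 0.176 0 60; 0 0 0 0 0 0 60; 0 0 0 0 0 0 60'
python3 - <<'E'
from h import *
T=tcp();np.save('pics/w6T.npy',T);im,D=manip.get_image('wrist');im=im[...,::-1].copy();cv2.imwrite('pics/w6.png',im);np.save('pics/w6.npy',D)
h=cv2.cvtColor(im,cv2.COLOR_BGR2HSV)
print(manip.sense()['tool_rot'],delta([.4047,-.1852,.077]))
m=cv2.inRange(h,(4,170,100),(20,255,255)); n,l,s,c=cv2.connectedComponentsWithStats(m)
for j in range(1,n):
    if s[j,4]>400:
        print('orange',s[j]); cs,_=cv2.findContours((l==j).astype('u1'),0,1); a=cv2.approxPolyDP(cs[0],2.5,True)[:,0]
        for q in a: print(q,onz('wrist',*q,.024,T).round(4))
cv2.imwrite('pics/w6b.png',cv2.resize(im,(800,600),interpolation=cv2.INTER_CUBIC))
E
```

```text
clock: 12.32
position: [0.4052, -0.1862, 0.2005]
tool_rot: [-90.0, 0.1, -27.3]
ft_force: [-0.2, 0.5, -0.3]
gripper_width: 0.699
clock: 13.45
position: [0.4058, -0.1854, 0.2009]
tool_rot: [-90.0, 0.0, -97.2]
ft_force: [0.4, -0.8, -0.5]
gripper_width: 0.706
[-9.00215650e+01  8.12625778e-03 -9.71993445e+01] [-1.000e-01  1.239e+02 -1.100e+00]
orange [ 232   84   39  165 3732]
[265  84] [ 0.4963 -0.2064  0.024 ]
[258  86] [ 0.4953 -0.2005  0.024 ]
[232 248] [ 0.3532 -0.1588  0.024 ]
[268 247] [ 0.3501 -0.1925  0.024 ]
[270  90] [ 0.4908 -0.2098  0.024 ]
```

```bash
python3 -m inch '0 40 -1 0 0 0 60; 0 40 0 0 0 0 60; 0 30 0 0 0 0 60; 0 14 0 0 0 0 60; 0 0 0 0 0 0 60; 0 0 0 0 0 0 22; 0 0 0 0 0 0 20; 0 0 0 0 0 0 20; 0 0 0 0 0 0 20; 0 0 0 0 0 0 20' 50; python3 -m inch '0 -30 0 0 0 0 20; 0 -50 0 0 0 0 20; 0 -43 0 0 0 0 20; 0 0 0 0 0 0 20;  0 0 0 0 0 0 20'
python3 - <<'E'
from h import *
T=tcp();np.save('pics/w7T.npy',T);im,D=manip.get_image('wrist');im=im[...,::-1].copy();cv2.imwrite('pics/w7.png',im);np.save('pics/w7.npy',D)
z=T[2,3]-.053; print(T[:3,3],'top z',z)
h=cv2.cvtColor(im,cv2.COLOR_BGR2HSV)
m=cv2.inRange(h,(4,170,100),(20,255,255)); n,l,s,c=cv2.connectedComponentsWithStats(m)
for j in range(1,n):
    if s[j,4]>400:
        print('orange',s[j]); cs,_=cv2.findContours((l==j).astype('u1'),0,1); a=cv2.approxPolyDP(cs[0],2.5,True)[:,0]
        for q in a:
            p=onz('wrist',*q,z,T); print(q,p.round(4),(T[:3,:3].T@(p-T[:3,3])*1000).round(1))
cv2.imwrite('pics/w7b.png',im)
E
```

```text
clock: 14.75
position: [0.4055, -0.1858, 0.0783]
tool_rot: [-89.9, -0.0, -97.4]
ft_force: [-2.0, -2.0, 11.6]
gripper_width: 0.318
clock: 15.38
position: [0.4048, -0.1853, 0.2004]
tool_rot: [-89.9, -0.0, -97.4]
ft_force: [0.1, 0.7, -1.3]
gripper_width: 0.314
[ 0.40484367 -0.18532684  0.20036374] top z 0.14736374059695465
orange [  219    68    66   269 10224]
[274  68] [ 0.4958 -0.2053  0.1474] [ 8.1 53.1 92.7]
[263  69] [ 0.4958 -0.2008  0.1474] [ 3.6 53.1 92.2]
[256  79] [ 0.492  -0.1975  0.1474] [ 0.8 53.1 88. ]
[219 332] [ 0.3645 -0.1604  0.1474] [-19.5  53.  -43.3]
[242 335] [ 0.3607 -0.1731  0.1474] [ -6.5  53.  -45.4]
[240 330] [ 0.365  -0.1726  0.1474] [ -7.6  53.  -41.3]
[248 323] [ 0.3699 -0.1778  0.1474] [ -3.   53.  -35.6]
[259 328] [ 0.3652 -0.1833  0.1474] [  3.1  53.  -39.6]
[255 336] [ 0.359  -0.1803  0.1474] [  0.9  53.  -46.2]
[277 332] [ 0.3605 -0.193   0.1474] [ 13.3  53.  -43.1]
[283  79] [ 0.4908 -0.2084  0.1474] [11.8 53.1 88.2]
```

View pics/w7b.png

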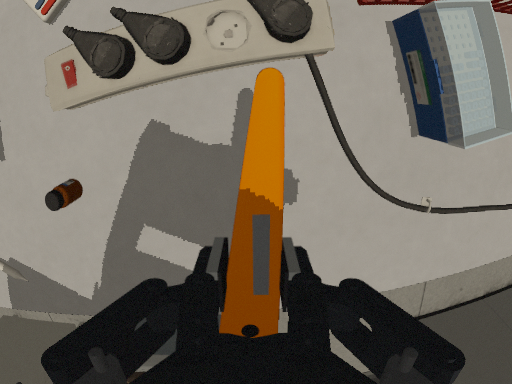

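The wedge is held square and level (tip at (270,70), straight face along (283,79)–(277,332)). I'll raise it, carry it on an outward bow, and stop in front of the gap.

```bash
python3 -m inch '0 -40 0 0 0 0 20; -48 0 10.2 0 0 0 20; -48 0 10.2 0 0 0 20; -48 0 10.2 0 0 0 20; -48 0 10.2 0 0 0 20; -38.8 0 -10.6 0 0 0 20; -38.8 0 -10.6 0 0 0 20; -38.8 0 -10.6 0 0 0 20; -38.8 0 -10.6 0 0 0 20; 0 40 0 0 -0.009 0 20'; python3 -m inch '0 30 0 0 0 0 20; 0 0 0 0 0 0 20; 0 0 0 0 0 0 20;0 0 0 0 0 0 20'
python3 - <<'E'
from h import *
print(manip.sense()['tool_rot'],delta([.4478,.1590,.142]))
T=tcp();np.save('pics/w8T.npy',T);im,D=manip.get_image('wrist');im=im[...,::-1].copy();cv2.imwrite('pics/w8.png',im);np.save('pics/w8.npy',D)
cv2.imwrite('pics/w8b.png',cv2.resize(im[20:320,56:456],(800,600),interpolation=cv2.INTER_CUBIC))
E
```

```text
clock: 16.68
position: [0.4488, 0.1617, 0.2002]
tool_rot: [-89.8, 0.1, -96.7]
ft_force: [1.3, -0.2, -0.9]
gripper_width: 0.315
clock: 17.18
position: [0.4487, 0.1591, 0.171]
tool_rot: [-89.9, 0.0, -96.9]
ft_force: [-0.2, 0.6, -0.9]
gripper_width: 0.312
[-8.99268298e+01  3.06917325e-02 -9.69056654e+01] [ 0.3 29.  -0.9]
```

View pics/w8b.png

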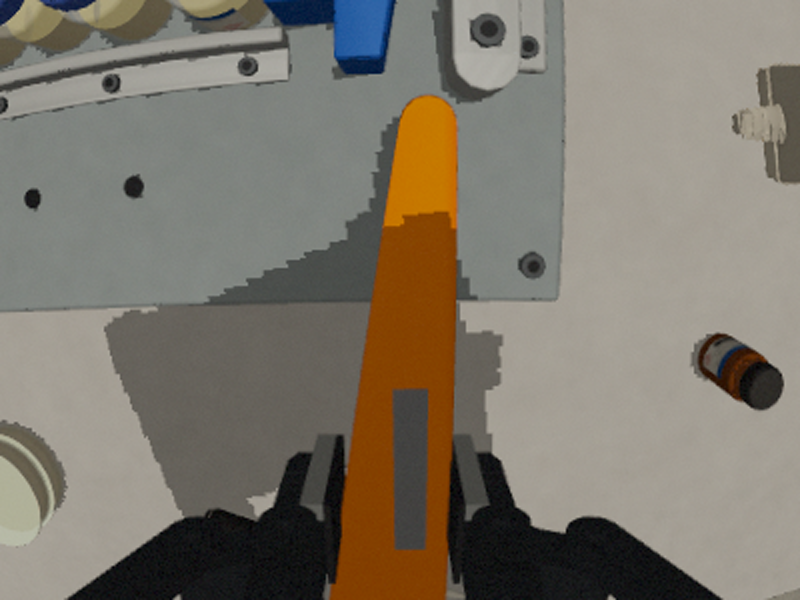

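View w8 (my last) shows the wedge in front of the mouth: tip at (428,97), straight face at x≈456, abutment face at x≈452, jaw corner at (345,72). The 12-view budget is used up, so the remaining checks are numeric.

```bash
python3 - <<'E'
from h import *
T=np.load('pics/w8T.npy')
yaw=np.radians(-6.3);ex=np.array([np.cos(yaw),np.sin(yaw)]);ey=np.array([-ex[1],ex[0]]);M=np.array([.5516,.1325])
for n,x,y,z in [('ab face',449,5,.088),('ab face2',453,60,.088),('ab tip',482,90,.088),('jaw near corner L',345,70,.092),('jaw corner R',383,72,.092),('w tip',428,96,.118),('w str',456,140,.118),('w str2',456,290,.118),('w slope',402,130,.118),('w slope2',372,290,.118)]:
    p=onz('wrist',56+x/2-.25,20+y/2-.25,z,T)[:2]; print(n,p.round(4),'from mouth',(1000*(p-M)@ex).round(1),(1000*(p-M)@ey).round(1))
E
```

```text
ab face [0.5668 0.1314] from mouth 15.2 0.6
ab face2 [0.5519 0.1322] from mouth 0.3 -0.3
ab tip [0.5434 0.1258] from mouth -7.4 -7.6
jaw near corner L [0.5518 0.1593] from mouth -2.7 26.7
jaw corner R [0.55   0.1501] from mouth -3.5 17.3
w tip [0.54   0.1417] from mouth -12.5 7.9
w str [0.5303 0.1371] from mouth -21.6 2.2
w str2 [0.4989 0.1403] from mouth -53.3 2.0
w slope [0.5336 0.1478] from mouth -19.6 13.2
w slope2 [0.501 0.158] from mouth -53.1 19.8
```

```bash
python3 -m inch '0 15 0 0 0 0 20; 0 14 0 0 0 0 20; 0 0 0 0 0 0 20; 0 0 8 0 0 0 20; 0 0 10 0 0 0 20; 0 0 10 0 0 0 20; 0 0 10 0 0 0 20; 0 0 4 0 0 0 20; 0 0 0 0 0 0 20; 0 0 0 0 0 0 20'; python3 -m inch '0 0 6 0 0 0 20; 0 0 6 0 0 0 20; 0 0 0 0 0 0 20; 0 0 0 0 0 0 20'
```

```text
clock: 18.48
position: [0.4895, 0.1541, 0.1411]
tool_rot: [-90.0, -0.0, -96.9]
ft_force: [0.5, -1.3, 0.4]
gripper_width: 0.312
clock: 18.98
position: [0.5018, 0.1527, 0.1411]
tool_rot: [-90.0, 0.0, -96.9]
ft_force: [0.2, -0.0, -1.2]
gripper_width: 0.312
```

```bash
python3 -m inch '0 0 5 0 0 0 20; 0 0 5 0 0 0 20; 0 0 5 0 0 0 20; 0 0 5 0 0 0 20; 0 0 0 0 0 0 20; 0 0 0 0 0 0 20'; python3 -m inch '0 1 0 0 0 0 20; 0 0 0 0 0 0 20; 0 0 0 0 0 0 20'
```

```text
clock: 19.73
position: [0.5217, 0.1503, 0.1411]
tool_rot: [-90.0, 0.0, -96.9]
ft_force: [0.5, -0.2, -0.0]
gripper_width: 0.315
clock: 20.1
position: [0.5218, 0.1503, 0.1403]
tool_rot: [-90.0, 0.0, -96.9]
ft_force: [0.2, -2.0, 5.2]
gripper_width: 0.313
```

```bash
python3 -m inch '0 -0.5 0 0 0 0 30; 0 0 0 0 0 0 40; 0 0 0 0 0 0 50; 0 0 0 0 0 0 50; 0 -20 0 0 0 0 50; 0 -35 0 0 0 0 40; -2 0 -40 0 0 0 0; 0 0 -40 0 0 0 0; 0 0 0 0 0 0 0; 0 0 0 0 0 0 0'; python3 -m inch '0 0 0 0 0 0 0; 0 0 0 0 0 0 0' 
python3 - <<'E'
from h import *
T=tcp();im,D=manip.get_image('wrist');im=im[...,::-1].copy();cv2.imwrite('pics/w9.png',im)
yaw=np.radians(-6.3);ex=np.array([np.cos(yaw),np.sin(yaw)]);ey=np.array([-ex[1],ex[0]]);M=np.array([.5516,.1325])
print(T[:3,3],((T[:2,3]-M)@ex).round(4),((T[:2,3]-M)@ey).round(4))
h=cv2.cvtColor(im,cv2.COLOR_BGR2HSV)
m=cv2.inRange(h,(4,170,60),(20,255,255)); n,l,s,c=cv2.connectedComponentsWithStats(m)
for j in range(1,n):
    if s[j,4]>400:
        print('orange',s[j]); cs,_=cv2.findContours((l==j).astype('u1'),0,1); a=cv2.approxPolyDP(cs[0],2.5,True)[:,0]
        for q in a:
            p=onz('wrist',*q,.086,T)[:2]; print(q,((p-M)@ex*1000).round(1),((p-M)@ey*1000).round(1))
m=cv2.inRange(h,(105,120,40),(130,255,255)); n,l,s,c=cv2.connectedComponentsWithStats(m)
for j in range(1,n):
    if s[j,4]>60: p=onz('wrist',*c[j],.112,T); print('blue',s[j],p.round(4))
E
```

```text
clock: 21.35
position: [0.443, 0.162, 0.1958]
tool_rot: [-89.9, 0.0, -96.9]
ft_force: [-0.2, -0.6, 1.0]
gripper_width: 0.004
clock: 21.6
position: [0.4429, 0.1618, 0.1955]
tool_rot: [-90.0, 0.0, -96.9]
ft_force: [0.6, -0.1, -0.9]
gripper_width: 0.002
[0.44293624 0.16177036 0.19547842] -0.1112 0.0172
orange [ 224    0   56  190 6873]
[277   0] 30.9 1.7
[251   0] 30.8 17.2
[224 189] -87.3 35.6
[278 188] -87.0 1.3
blue [  27    0  108   40 2471] [0.5913 0.2466 0.112 ]
blue [140   0  41  19 605] [0.5798 0.1948 0.112 ]
blue [ 190    0   60   54 2164] [0.5651 0.1632 0.112 ]
```

```bash
python3 -m inch '-1 30 0 0 0 0 0; 0 25 0 0 0 0 0; 0 0 4 0 0 0 0; 0 0 5 0 0 0 0; 0 0 5 0 0 0 0; 0 0 5 0 0 0 0; 0 0 5 0 0 0 0; 0 0 5 0 0 0 0; 0 0 0 0 0 0 0; 0 0 0 0 0 0 0'
```

```text
clock: 22.9
position: [0.4714, 0.1594, 0.1406]
tool_rot: [-90.0, 0.0, -96.9]
ft_force: [-0.3, 0.0, 0.7]
gripper_width: -0.002
```

```bash
python3 -m inch '0 0 4 0 0 0 0; 0 0 4 0 0 0 0; 0 0 4 0 0 0 0; 0 0 0 0 0 0 0; 0 0 0 0 0 0 0'
```

```text
clock: 23.52
position: [0.4836, 0.1579, 0.1407]
tool_rot: [-90.0, 0.0, -96.9]
ft_force: [0.5, 0.2, 0.5]
gripper_width: -0.001
```

```bash
python3 -m inch '0 0 3 0 0 0 0; 0 0 3 0 0 0 0; 0 0 0 0 0 0 0; 0 0 0 0 0 0 0'; python3 -m inch '0 0 2 0 0 0 0; 0 0 2 0 0 0 0; 0 0 0 0 0 0 0; 0 0 0 0 0 0 0'; python3 - <<'E'
from h import *
T=tcp();im,D=manip.get_image('wrist');im=im[...,::-1].copy();cv2.imwrite('pics/w10.png',im)
yaw=np.radians(-6.3);ex=np.array([np.cos(yaw),np.sin(yaw)]);ey=np.array([-ex[1],ex[0]]);M=np.array([.5516,.1325])
h=cv2.cvtColor(im,cv2.COLOR_BGR2HSV)
m=cv2.inRange(h,(4,170,60),(20,255,255)); n,l,s,c=cv2.connectedComponentsWithStats(m)
for j in range(1,n):
    if s[j,4]>400:
        print('orange',s[j]); cs,_=cv2.findContours((l==j).astype('u1'),0,1); a=cv2.approxPolyDP(cs[0],2.5,True)[:,0]
        for q in a:
            p=onz('wrist',*q,.086,T)[:2]; print(q,((p-M)@ex*1000).round(1),((p-M)@ey*1000).round(1))
E
```

```text
clock: 24.02
position: [0.489, 0.1572, 0.1406]
tool_rot: [-90.0, -0.0, -96.9]
ft_force: [-3.9, 1.9, 2.3]
gripper_width: -0.0
clock: 24.52
position: [0.493, 0.1567, 0.1406]
tool_rot: [-90.0, -0.0, -96.9]
ft_force: [-4.4, 1.1, 1.4]
gripper_width: -0.002
orange [  216     0    79   250 12698]
[293   0] 62.3 0.2
[252   2] 61.0 17.2
[229 145] -0.5 27.6
[218 249] -50.0 34.6
[288 248] -49.8 1.2
[290 244] -47.7 0.3
[294 130] 5.7 0.1
orange [441   0  35  33 418]
[474   0] 80.8 -96.4
[465   1] 78.3 -89.6
[441  24] 61.4 -72.3
[442  30] 58.4 -72.7
[447  32] 58.0 -75.8
[474   7] 76.6 -95.9
```

```bash
python3 -m inch '0 0 2 0 0 0 0; 0 0 2 0 0 0 0; 0 0 0 0 0 0 0; 0 0 0 0 0 0 0'; python3 -m inch '0 0 1.5 0 0 0 0; 0 0 1.5 0 0 0 0; 0 0 0 0 0 0 0; 0 0 0 0 0 0 0'
```

```text
clock: 25.08
position: [0.4971, 0.1563, 0.1406]
tool_rot: [-90.0, 0.0, -96.9]
ft_force: [-3.4, 2.5, 0.5]
gripper_width: 0.003
clock: 25.58
position: [0.4999, 0.1559, 0.1406]
tool_rot: [-90.0, -0.0, -96.9]
ft_force: [-5.7, 3.9, 1.9]
gripper_width: -0.001
```

```bash
python3 -m inch '0 0 1.5 0 0 0 0; 0 0 0 0 0 0 0; 0 0 0 0 0 0 0'
```

```text
clock: 25.95
position: [0.5012, 0.1558, 0.1406]
tool_rot: [-90.0, -0.0, -96.9]
ft_force: [-5.6, 3.3, 3.2]
gripper_width: 0.002
```

```bash
python3 -m inch '0 0 1.5 0 0 0 0; 0 0 1.5 0 0 0 0; 0 0 0 0 0 0 0; 0 0 0 0 0 0 0';  python3 -m inch '0 0 1 0 0 0 0; 0 0 1 0 0 0 0; 0 0 0 0 0 0 0; 0 0 0 0 0 0 0'
```

```text
clock: 26.45
position: [0.504, 0.1555, 0.1406]
tool_rot: [-90.1, -0.0, -96.9]
ft_force: [-6.6, 4.7, 4.2]
gripper_width: 0.001
clock: 26.95
position: [0.5056, 0.1552, 0.1405]
tool_rot: [-90.1, -0.0, -96.9]
ft_force: [-9.6, 6.0, 6.2]
gripper_width: -0.002
```

```bash
python3 -m inch '0 0 1 0 0 0 0; 0 0 1 0 0 0 0; 0 0 0 0 0 0 0; 0 0 0 0 0 0 0'
```

```text
clock: 27.45
position: [0.5071, 0.155, 0.1405]
tool_rot: [-90.1, -0.0, -96.9]
ft_force: [-12.9, 6.9, 6.5]
gripper_width: -0.001
```

```bash
python3 -m inch '-1 -0.8 0 0 0 0 0; 0 0 0 0 0 0 0; 0 0 0 0 0 0 0';  python3 -m inch '-0.3 -0.3 1 0 0 0 0; 0 0 0 0 0 0 0; 0 0 0 0 0 0 0'
```

```text
clock: 27.82
position: [0.5082, 0.1555, 0.1412]
tool_rot: [-90.1, -0.0, -96.9]
ft_force: [-4.4, -1.9, -0.1]
gripper_width: 0.001
clock: 28.2
position: [0.5091, 0.1557, 0.1414]
tool_rot: [-90.1, -0.0, -96.9]
ft_force: [-5.1, -1.9, -0.4]
gripper_width: 0.003
```

```bash
python3 -m inch '0 0 1.5 0 0 0 0; 0 0 1 0 0 0 0; 0 0 0 0 0 0 0; 0 0 0 0 0 0 0';  python3 -m inch '0 0 1 0 0 0 0; 0 0 1 0 0 0 0; 0 0 0 0 0 0 0; 0 0 0 0 0 0 0'
```

```text
clock: 28.7
position: [0.5113, 0.1553, 0.1413]
tool_rot: [-90.1, -0.1, -96.9]
ft_force: [-6.1, -3.9, -1.3]
gripper_width: 0.003
clock: 29.2
position: [0.5131, 0.155, 0.1412]
tool_rot: [-90.1, -0.1, -96.9]
ft_force: [-7.9, -4.5, -0.4]
gripper_width: -0.002
```

```bash
python3 -m inch '0 0 1 0 0 0 0; 0 0 0.8 0 0 0 0; 0 0 0 0 0 0 0; 0 0 0 0 0 0 0'
```

```text
clock: 29.7
position: [0.5146, 0.1547, 0.1412]
tool_rot: [-90.2, -0.1, -96.9]
ft_force: [-8.0, -4.1, -0.8]
gripper_width: 0.0
```

```bash
python3 -m inch '0.4 0 1.5 0 0 0 0; 0 0 1 0 0 0 0; 0 0 0 0 0 0 0; 0 0 0 0 0 0 0';  python3 -m inch '0 0 1 0 0 0 0; 0 0 0.7 0 0 0 0; 0 0 0 0 0 0 0; 0 0 0 0 0 0 0'
```

```text
clock: 30.2
position: [0.5163, 0.1544, 0.141]
tool_rot: [-90.2, -0.1, -96.9]
ft_force: [-13.0, 4.2, -0.1]
gripper_width: 0.001
clock: 30.7
position: [0.5176, 0.1542, 0.1409]
tool_rot: [-90.3, -0.1, -96.9]
ft_force: [-14.3, 3.4, -0.6]
gripper_width: -0.0
```

```bash
python3 -m inch '0 0 1 0 0 0 0; 0 0 0.5 0 0 0 0; 0 0 0 0 0 0 0; 0 0 0 0 0 0 0'
```

```text
clock: 31.2
position: [0.5187, 0.154, 0.1408]
tool_rot: [-90.3, -0.1, -96.9]
ft_force: [-15.4, 5.3, 1.0]
gripper_width: -0.003
```

```bash
python3 -m inch '0 0 0 0 0 0 0; 0 0 0 0 0 0 0; 0 0 -2 0 0 0 0; 0 0 -15 0 0 0 0; 0 0 -20 0 0 0 0; 0 -40 0 0 0 0 0; 0 -50 0 0 0 0 0; 0 -50 40 0 0 0 0; 0 0 0 0 0 0 0; 0 0 0 0 0 0 0'
python3 - <<'E'
from h import *
T=tcp();im,D=manip.get_image('wrist');im=im[...,::-1].copy();cv2.imwrite('pics/w11.png',im);np.save('pics/w11T.npy',T)
yaw=np.radians(-6.3);ex=np.array([np.cos(yaw),np.sin(yaw)]);ey=np.array([-ex[1],ex[0]]);M=np.array([.5516,.1325])
h=cv2.cvtColor(im,cv2.COLOR_BGR2HSV)
m=cv2.inRange(h,(4,170,60),(20,255,255)); n,l,s,c=cv2.connectedComponentsWithStats(m)
for j in range(1,n):
    if s[j,4]>300:
        print('orange',s[j]); cs,_=cv2.findContours((l==j).astype('u1'),0,1); a=cv2.approxPolyDP(cs[0],2.5,True)[:,0]
        for q in a:
            p=onz('wrist',*q,.086,T)[:2]; print(q,((p-M)@ex*1000).round(1),((p-M)@ey*1000).round(1))
m=cv2.inRange(h,(105,120,40),(130,255,255)); n,l,s,c=cv2.connectedComponentsWithStats(m)
for j in range(1,n):
    if s[j,4]>60: p=onz('wrist',*c[j],.112,T); print('blue',s[j],p.round(4),((p[:2]-M)@ey*1000).round(1))
for p in [(.5989,.2762),(.5963,.2494),(.5921,.2238)]: print('before',((np.array(p)-M)@ey*1000).round(1))
E
```

```text
clock: 32.45
position: [0.5229, 0.1539, 0.2802]
tool_rot: [-90.0, 0.0, -96.9]
ft_force: [-0.5, 0.3, 0.1]
gripper_width: 0.005
orange [ 235   17   39  164 3685]
[266  17] 124.0 5.4
[260  20] 121.1 10.7
[235 180] -24.6 34.8
[272 179] -23.9 0.6
[272  27] 114.5 0.3
blue [477   0  35  44 123] [ 0.6738 -0.1006  0.112 ] -218.2
blue [ 203   87   44   68 1766] [0.5898 0.1672 0.112 ] 38.7
blue [ 92 111  49  30 973] [0.5994 0.263  0.112 ] 135.0
blue [143 112  26  26 528] [0.5934 0.2268 0.112 ] 98.3
blue [172 115  26  26 524] [0.5869 0.2027 0.112 ] 73.7
before 148.0
before 121.1
before 95.2
```

```bash
python3 -m inch '-46 3 59 0 0 0 0; 0 0 0 0 -0.175 0 0; 0 0 0 0 -0.175 0 0; 0 0 0 0 -0.175 0 0; 0 0 0 0 -0.175 0 0; 0 0 0 0 -0.175 0 0; 0 0 0 0 -0.175 0 0; 0 0 0 0 -0.175 0 0; 0 0 0 0 -0.175 0 0; 0 0 0 0 -0.173 0 0';python3 -m inch '0 0 0 0 0 0 0; 0 0 0 0 0 0 0; 0 0 0 0 0 0 0'
python3 - <<'E'
from h import *
yaw=np.radians(-6.3);ex=np.array([np.cos(yaw),np.sin(yaw)]);ey=np.array([-ex[1],ex[0]]);M=np.array([.5516,.1325])
T=tcp();im,D=manip.get_image('wrist');im=im[...,::-1].copy();cv2.imwrite('pics/w12.png',im)
for nm,im,T in(('before',cv2.imread('pics/w5.png'),np.load('pics/w5T.npy')),('now',im,T)):
  h=cv2.cvtColor(im,cv2.COLOR_BGR2HSV)
  # split caps with erosion
  m=cv2.inRange(h,(105,120,40),(130,255,255)); m[:,:225]=0;m[:,290:]=0; m[236:]=0
  g=cv2.HoughCircles(cv2.GaussianBlur(cv2.inRange(h,(105,120,40),(130,255,255)),(3,3),0),cv2.HOUGH_GRADIENT,1,18,param1=100,param2=9,minRadius=11,maxRadius=16)
  for u,v,r in sorted(g[0].tolist(),key=lambda a:a[1]):
    if 230<u<280: p=onz('wrist',u,v,.112,T)[:2]; print(nm,round(u,1),round(v,1),r,((p-M)@ex*1000).round(1),((p-M)@ey*1000).round(1))
  n,l,s,c=cv2.connectedComponentsWithStats(m)
  print([ (s[j].tolist(),c[j].round(1).tolist(),((onz('wrist',*c[j],.112,T)[:2]-M)@ey*1000).round(1)) for j in range(1,n) if s[j,4]>60])
  m=cv2.inRange(h,(4,170,50),(20,255,255)); n,l,s,c=cv2.connectedComponentsWithStats(m)
  for j in range(1,n):
    if s[j,4]>200: print('orange',s[j],c[j])
E
```

```text
clock: 33.75
position: [0.5757, 0.1862, 0.2764]
tool_rot: [-90.1, 0.1, -6.4]
ft_force: [0.7, -0.2, -0.4]
gripper_width: 0.004
clock: 34.12
position: [0.5768, 0.1862, 0.2777]
tool_rot: [-90.0, 0.0, -6.9]
ft_force: [0.2, -0.5, -0.8]
gripper_width: 0.004
before 255.5 94.5 13.199999809265137 30.9 147.8
before 256.5 128.5 13.199999809265137 31.5 120.8
before 255.5 160.5 12.899999618530273 30.6 94.9
before 253.5 196.5 13.100000381469727 28.8 64.2
[([243, 81, 27, 27, 534], [255.9, 94.2], np.float64(148.0)), ([244, 115, 26, 26, 535], [256.6, 128.1], np.float64(121.1)), ([243, 147, 26, 27, 536], [255.1, 160.1], np.float64(95.2)), ([225, 184, 62, 52, 1964], [255.1, 215.4], np.float64(47.2))]
now 268.5 81.5 12.5 31.9 150.8
now 271.5 112.5 13.800000190734863 34.1 126.2
now 267.5 144.5 13.199999809265137 30.9 100.5
now 262.5 175.5 13.0 26.9 74.9
[([255, 69, 27, 27, 551], [268.3, 81.9], np.float64(150.5)), ([259, 101, 26, 26, 536], [271.3, 113.5], np.float64(125.4)), ([255, 132, 26, 26, 524], [267.5, 144.7], np.float64(100.4)), ([234, 162, 56, 60, 2017], [263.5, 195.3], np.float64(57.8))]
orange [ 208  202  149   41 3194] [274.86443331 226.75140889]
```

```bash
python3 - <<'E'
import cv2,numpy as np
for n,us,v0 in(('w5',[(241,245),(266,270)],52),('w12',[(253,258),(279,283)],38)):
    g=cv2.cvtColor(cv2.imread(f'pics/{n}.png'),cv2.COLOR_BGR2GRAY)
    for a,b in us: print(n,a,v0,g[v0:v0+40,a:b].mean(1).astype(int).tolist())
E
```

```text
w5 241 52 [107, 106, 106, 107, 107, 108, 94, 80, 67, 68, 51, 51, 54, 40, 58, 49, 52, 56, 41, 90, 130, 124, 111, 41, 17, 17, 19, 14, 11, 32, 86, 86, 88, 94, 99, 109, 111, 105, 86, 96]
w5 266 52 [110, 110, 111, 110, 110, 108, 94, 78, 65, 68, 48, 51, 64, 44, 59, 50, 56, 57, 43, 103, 130, 127, 115, 41, 18, 20, 17, 13, 18, 43, 85, 88, 97, 100, 100, 87, 76, 80, 72, 60]
w12 253 38 [137, 119, 118, 117, 115, 113, 114, 114, 115, 114, 115, 111, 95, 79, 70, 73, 51, 71, 61, 55, 70, 52, 91, 137, 133, 121, 60, 17, 20, 18, 13, 15, 12, 39, 88, 109, 106, 104, 115, 108]
w12 279 38 [183, 184, 185, 184, 182, 181, 181, 183, 183, 183, 182, 177, 154, 117, 77, 75, 75, 69, 139, 153, 102, 113, 151, 181, 186, 184, 119, 54, 55, 51, 60, 79, 115, 139, 146, 139, 124, 95, 88, 76]
```

The buffer is compressed about 2.3 mm, so the squeeze is about 7 N, the low end of the range. My first push had some side force. I'll do one more, squarer push to about 15–16 N.

```bash
python3 -m inch '-35 0 -19 0 0 0 0; -34 0 -19.4 0 0.15 0 0; 0 0 0 0 0.176 0 0; 0 0 0 0 0.176 0 0; 0 0 0 0 0.176 0 0; 0 0 0 0 0.176 0 0; 0 0 0 0 0.176 0 0; 0 0 0 0 0.176 0 0; 0 0 0 0 0.176 0 0; 0 0 0 0 0.178 0 0'; python3 -m inch '0 0 0 0 0 0 0; 0 0 0 0 0 0 0'
python3 - <<'E'
from h import *
print(delta([.5038,.1558,.1412]),manip.sense()['tool_rot'])
E
```

```text
clock: 35.42
position: [0.504, 0.1561, 0.278]
tool_rot: [-90.0, 0.0, -96.6]
ft_force: [-0.0, -0.6, 0.6]
gripper_width: -0.001
clock: 35.67
position: [0.504, 0.1562, 0.278]
tool_rot: [-90.0, 0.0, -95.9]
ft_force: [-0.2, 0.3, -0.2]
gripper_width: -0.0
[  0.4 136.8  -0.2] [-8.99938954e+01  1.17686037e-03 -9.59255557e+01]
```

```bash
python3 -m inch '0 45 0 0 0.006 0 0; 0 45 0 0 0 0 0; 0 35 0 0 0 0 0; 0 11.8 0 0 0 0 0; 0 0 0 0 0 0 0; 0 0 5 0 0 0 0; 0 0 5 0 0 0 0; 0 0 3 0 0 0 0; 0 0 0 0 0 0 0; 0 0 0 0 0 0 0'; python3 -m inch '0 0 1.5 0 0 0 0; 0 0 0 0 0 0 0; 0 0 0 0 0 0 0'
```

```text
clock: 36.92
position: [0.5168, 0.1547, 0.1412]
tool_rot: [-90.0, -0.0, -96.5]
ft_force: [-0.3, 0.4, -0.4]
gripper_width: -0.001
clock: 37.3
position: [0.5183, 0.1545, 0.1412]
tool_rot: [-90.0, -0.0, -96.5]
ft_force: [-0.9, 0.1, -1.0]
gripper_width: -0.001
```

```bash
python3 -m inch '0 0 1 0 0 0 0; 0 0 0 0 0 0 0; 0 0 0 0 0 0 0'
```

```text
clock: 37.67
position: [0.5185, 0.1545, 0.141]
tool_rot: [-90.1, -0.0, -96.5]
ft_force: [-6.1, 2.2, 3.2]
gripper_width: 0.001
```

```bash
python3 -m inch '-0.2 -0.3 0.8 0 0 0 0; 0 0 0 0 0 0 0; 0 0 0 0 0 0 0'; python3 -m inch '0 0 0.6 0 0 0 0; 0 0 0 0 0 0 0; 0 0 0 0 0 0 0'
```

```text
clock: 38.05
position: [0.5186, 0.1545, 0.141]
tool_rot: [-90.2, -0.0, -96.5]
ft_force: [-8.4, 2.4, 1.7]
gripper_width: 0.003
clock: 38.42
position: [0.5187, 0.1545, 0.141]
tool_rot: [-90.2, -0.1, -96.5]
ft_force: [-11.6, 4.0, 3.2]
gripper_width: -0.0
```

```bash
python3 -m inch '-0.3 -0.3 0.7 0 0 0 0; 0 0 0 0 0 0 0; 0 0 0 0 0 0 0'; python3 -m inch '0 -0.1 0.5 0 0 0 0; 0 0 0 0 0 0 0; 0 0 0 0 0 0 0'
```

```text
clock: 38.8
position: [0.5189, 0.1545, 0.1411]
tool_rot: [-90.3, -0.1, -96.5]
ft_force: [-13.1, 3.0, 2.3]
gripper_width: -0.001
clock: 39.17
position: [0.519, 0.1545, 0.1411]
tool_rot: [-90.4, -0.1, -96.5]
ft_force: [-14.8, 4.6, 2.6]
gripper_width: -0.001
```

```bash
python3 -m inch '-0.2 -0.2 0.4 0 0 0 0; 0 0 0 0 0 0 0; 0 0 0 0 0 0 0; 0 0 0 0 0 0 0'
```

```text
clock: 39.67
position: [0.5192, 0.1545, 0.1411]
tool_rot: [-90.4, -0.1, -96.5]
ft_force: [-15.8, 3.5, 0.4]
gripper_width: -0.001
```

```bash
python3 -m inch '-0.3 0 0.4 0 0 0 0; 0 0 0 0 0 0 0; 0 0 0 0 0 0 0; 0 0 0 0 0 0 0'; python3 -m inch '0 0 -3 0 0 0 0; 0 0 -15 0 0 0 0; 0 0 -20 0 0 0 0; 0 -40 0 0 0 0 0; 0 -50 0 0 0 0 0; 0 -50 40 0 0 0 0; 0 0 0 0 0 0 0; 0 0 0 0 0 0 0'
python3 - <<'E'
from h import *
T=tcp();im,D=manip.get_image('wrist');im=im[...,::-1].copy();cv2.imwrite('pics/w13.png',im)
yaw=np.radians(-6.3);ex=np.array([np.cos(yaw),np.sin(yaw)]);ey=np.array([-ex[1],ex[0]]);M=np.array([.5516,.1325])
for nm,im,T in(('prev',cv2.imread('pics/w11.png'),np.load('pics/w11T.npy')),('now',im,T)):
  h=cv2.cvtColor(im,cv2.COLOR_BGR2HSV)
  m=cv2.inRange(h,(4,170,60),(20,255,255)); n,l,s,c=cv2.connectedComponentsWithStats(m)
  for j in range(1,n):
    if s[j,4]>300:
        p=onz('wrist',*c[j],.086,T)[:2]; print(nm,'orange',s[j],((p-M)@ex*1000).round(1),((p-M)@ey*1000).round(1))
  m=cv2.inRange(h,(105,120,40),(130,255,255)); n,l,s,c=cv2.connectedComponentsWithStats(m)
  for j in range(1,n):
    if s[j,4]>60: p=onz('wrist',*c[j],.112,T); print(nm,'blue',p.round(4),((p[:2]-M)@ey*1000).round(1))
# bystanders in scene camera vs start
a=cv2.imread('pics/scene0.png');b=manip.get_image('scene')[0][...,::-1]
for n,(u,v) in dict(petri=(153,162),timer=(260,184),amber=(209,203)).items():
    t=a[v-9:v+9,u-10:u+10]; r=cv2.matchTemplate(np.ascontiguousarray(b[v-19:v+19,u-20:u+20]),t,cv2.TM_CCOEFF_NORMED); print(n,cv2.minMaxLoc(r)[1],cv2.minMaxLoc(r)[3],'expect (10,10)')
print(manip.sense()['ft_force'])
E
```

```text
clock: 40.17
position: [0.5197, 0.1545, 0.1411]
tool_rot: [-90.4, -0.1, -96.5]
ft_force: [-15.2, -0.2, 0.4]
gripper_width: 0.001
clock: 41.18
position: [0.523, 0.1549, 0.2805]
tool_rot: [-90.0, -0.0, -96.5]
ft_force: [-0.7, -0.1, -0.3]
gripper_width: 0.001
prev orange [ 235   17   39  164 3685] 38.0 13.2
prev blue [ 0.6738 -0.1006  0.112 ] -218.2
prev blue [0.5898 0.1672 0.112 ] 38.7
prev blue [0.5994 0.263  0.112 ] 135.0
prev blue [0.5934 0.2268 0.112 ] 98.3
prev blue [0.5869 0.2028 0.112 ] 73.7
now orange [ 236   17   39  163 3705] 38.8 13.1
now blue [ 0.6749 -0.0996  0.112 ] -217.1
now blue [0.5899 0.1675 0.112 ] 39.0
now blue [0.5994 0.2631 0.112 ] 135.1
now blue [0.5933 0.2269 0.112 ] 98.4
now blue [0.5869 0.2029 0.112 ] 73.9
petri 0.9995121359825134 (10, 10) expect (10,10)
timer 0.9996901750564575 (10, 10) expect (10,10)
amber 0.9996188879013062 (10, 10) expect (10,10)
[ 0.04623023 -0.09753176  0.13348326]
```

```bash
python3 -c "
from station import manip
print(manip.hand_in())"
```

```text
the job is handed in; nothing more can be done
None
```

I finished the job and handed it in at about 41 s of the 72 s allowed. The spare vial stands upright in the open place. The larger wedge lies flat in the gap, thin end first, with its thin end about 125 mm past the mouth and its straight face on the abutment.

- **Wedge push:** The last push was square, about 15 N along the gap with almost no side or downward force. A first push had reached about 16 N with some sideways force, so I backed off and pushed again.
- **After release:** The wedge stayed in. All four vials stand in a closed row, the petri dishes, timer and amber vial match their starting images, and the robot touches nothing.
- **Squeeze is uncertain:** I measured about 2.3–2.5 mm of buffer travel from the images after the first push, about 7 N. That is the low end of the expected 7–12 N, and image error is around 1 mm. The second push moved the wedge less than 1 mm further, and I did not re-measure the buffer after it.
- **Row spacing:** The vials sit slightly zig-zag in the channel and measure about 25 mm apart rather than 26 mm.
- **Visual check:** My 12 viewed pictures were used up before the push, so I checked the final state only from image measurements.

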